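# Lock the top plate of a plaster-lab vibrating table

### The arm

A 7-joint arm with a two-finger parallel gripper is mounted at the origin on the work surface. World frame = base frame: x ahead of the robot, y to its left, z up, the work surface at z = 0. Lengths are in m, angles in rad, forces in N, time in s.
With the tool pointing down it reaches from about 0.4 to 0.85 m from the base axis. Payload 4.5 kg.
Tool frame: the origin (TCP) lies on the centre line of the jaws, within the pads' length; the fingertips stand r.tip_reach ahead of it and the grasp point (between the pads) lies 3 mm ahead of it (r.tip_reach is the distance from the TCP to the fingertips, in m); z points along the fingers, y is the line along which they close (so a half turn about z gives the same grasp; the last joint's range is limited). The gripper opens to 88 mm and grips with 3 to 60 N. Pads are 18 mm wide; open, the fingers measure 123 mm over their backs; the gripper's body (75 mm by 187 mm) begins 45 mm behind the grasp point.
Start: joints at [-1.307, 0.689, -0.195, 1.565, 0.157, 0.902, -0.215], TCP at [0.142, 0.609, 0.232] pointing down, gripper open.
Joint ranges: [-3.01, 3.01], [-0.46, 2.08], [-1.47, 1.51], [0.13, 2.56], [-1, 4.14], [0.04, 2.09], [-2.66, 2.66]. Speed limits (rad/s): [2.57, 2.57, 3.14, 3.14, 3.14, 3.14, 3.14].

### API

Orientations are given as a unit quaternion [x, y, z, w].
In Python, from plant import readout, eyes, ticket, r gives the robot as it stands. The module is installed in compiled form; this text tells all that it offers.
- The arm moves only by the tool carry_out, never from a script. Its argument "motion" is a list that holds one entry, the list of rows, each a list of 7 numbers: the shift along the tool's x, y, z in mm, then the turn, a rotation vector about the tool's x, y, z in rad, then the opening in per cent of the stroke, from 0 (shut) to 100 (fully open). In form: [[[dx, dy, dz, ax, ay, az, claw], ...]]. A call has 1 to 8 rows; each row shifts and turns the commanded pose from where the row before left it, along the tool's axes as they then stand; what a row does not reach is not made up. A row lasts 1/10 s, in which the tool goes at most 50 mm and 8.59 degrees, less where a joint would pass 70% of its speed; a pose out of reach is approached as far as the arm can. A call is refused whole if a number of a shift passes 50 or a number of a turn 0.15, either way. A call with a gripper value outside its range is refused whole. The fingers move at their own pace and stop on an object; "squeeze" is the grip in N (left out, the last holds). Time passes only in rows, so rows that do not move let the fingers close. It gives the time, the measured TCP pose, the force and the opening at its end, in the units of the state.
- readout.get_state(): the state, without advancing time (a new reading comes with each control period).
- eyes.snapshot(name): name is "scene" or "top"; returns a dict with "pixels" (400x640x3 uint8, red, green, blue), "K" (3x3 intrinsics, pixels), "origin" and "attitude" of the camera in the world. Camera axes: x right, y down, z forward; pixel columns grow to the right and rows downward; lengths in m; the calibration is good to about 2 mm. A picture is of the moment at which its call begins. There is no depth.
- ticket.finish_job(): hands the job in, once; it reports no verdict.
The state is a dict: "clock": time; "q": joint angles; "qd": joint speeds; "joint_torque": joint torques, N m; "tool_pos": TCP position; "eef_rot": TCP orientation; "contact_force": force on the tool from outside, world axes, zero at the start; "moment": the same for the moment, N m; "opening": opening from 0.0 (shut) to 1.0 (fully open).
Only numpy, scipy, OpenCV 4.12 (cv2) and the standard library are available. Lean on these libraries where they do the work, as an engineer would, in place of code of your own. Each camera call takes 0.05 s, during which the arm holds its last target. There are 200 camera calls.

### The job

The top plate of the vibrating table has slipped, so that its hole no longer lines up with the hole in the white housing beneath. Take the tapered drift from the rack and push it down through both holes, right up to its collar, so that it levers them into line; then put it back in its own hole of the rack and push the thick bolt down through both holes until its flange sits flush on the plate, and let go.

Things in the scene. Friction and masses are not known exactly. Their poses are not given: they have to be found in the camera images.
- drift: Steel drift hanging upright by its collar in a fixed plywood rack. Origin: centre of tip, z up. 8 mm tip widens to 30 mm at 45 mm up, then straight; 42 mm collar at 62-68 mm; 24 mm handle, black sleeve, at 68-118 mm. 0.35 kg. x axis: across the rack's row (grip along it). Rack top 75 mm high, four 35 mm holes 60 mm apart, any order; the untapered punch with a 36 mm disc on its handle is not wanted.
- bolt: Thick steel bolt hanging upright by its flange in the same rack. Origin: centre of its foot, z up. Shank 27 mm in diameter, 0-40 mm, chamfered 1.5 mm; flange 44 mm across at 40-46 mm; knob 30 mm across at 46-84 mm, to be gripped. 0.38 kg. x axis across the rack's row at the start. The thin bolt with a 14 mm shank and a 16 mm knob is not wanted.
- housing_hole (a point): Centre of the 35 mm round through hole in the fixed white housing (180 x 240 mm) of the vibrating table, at the upper face of its 12 mm deck, 80 mm above the bench; clear below down to the bench. Axes are the housing's, z up. This hole does not move: the plate's hole must come over it.
- plate_hole (a point): Centre of the 35 mm round hole in the dark steel top plate (10 mm thick, on the housing), at its upper face, 90 mm above the bench. The plate slides only along the housing's x, at most 20 mm either way, needs about 4 N and stays where left. It starts 12 to 16 mm to the +x of housing_hole. A plaster cast (60 mm) stands on it, centred 120 mm or more from the hole.
There are look-alikes about, which are no part of the job. Leave any red or turquoise look-alike of the drift alone. What is shaped like the bolt but red is not meant.

How it is judged:
On the way, in this order (a step that is already met when the one before it is completed fails the run):
1. the tapered drift is down through both holes and has brought them into line (z of drift in the frame of housing_hole below -0.04 m and horizontal distance between drift and housing_hole below 0.01 m and horizontal distance between plate_hole and housing_hole below 0.008 m), for 0.2 s.
2. the drift hangs back in its own hole of the rack, before the bolt is brought to the plate (distance of drift from where it was at the start of the episode below 0.02 m and angle between drift's own z axis and vertical below 0.17 rad and horizontal distance between bolt and housing_hole above 0.05 m), for 0.2 s.
At the end, for the whole second after the job is handed in: The thick bolt stands upright (within 10 degrees) through the plate and the housing hole (axis within 10 mm of it) with its flange on the plate (within 4 mm), and the drift hangs upright (within 10 degrees) in its own hole of the rack, within 20 mm of where it started; both at rest (horizontal distance between bolt and housing_hole below 0.01 m and z of bolt in the frame of plate_hole between -0.046 and -0.036 m and angle between each of bolt, drift's own z axis and vertical below 0.17 rad and linear speed of each of bolt, drift below 0.02 m/s and distance of drift from where it was at the start of the episode below 0.02 m); the robot touches nothing.
It also fails if it takes over 72 s, if anything falls off the work surface, if the arm or the gripper's body presses on something with over 40 N, if the wrist force passes 120 N, or if a joint passes its speed limit or range.

## Working session

There is one attempt and no reset: what is moved stays moved. The work goes in short steps, Python scripts to look and compute and a tool call to move; the robot and the scene stay as the last step left them, time stands still between calls to the robot, and variables do not carry over. Pictures are saved under pics/ and viewed, on a budget of 10 in all, crops included, one or two more only if the job needs it, and the job is handed in when it is done.

Besides the shell and the picture viewer there is one more tool, called after "Request:" in YAML: its name, and indented under it one key for each argument. carry_out: Moves the arm, as the interface text tells. Its arguments: {"type":"object","properties":{"motion":{"type":"array","items":{"type":"array","items":{"type":"array","items":{"type":"number"}}}},"squeeze":{"type":"number"}},"required":["motion"]}

```bash
mkdir -p pics; python3 - <<'E'
from plant import readout, eyes, ticket, r
import cv2, pickle
s=readout.get_state(); print(s); print(r.tip_reach)
for n in("scene","top"):
    d=eyes.snapshot(n); pickle.dump(d,open(f"{n}0.pkl","wb"))
    cv2.imwrite(f"pics/{n}0.png",d["pixels"][:,:,::-1]); print(n,d["K"],d["origin"],d["attitude"])
E
```

```text
{'clock': 0.0, 'q': array([-1.30719381,  0.68997443, -0.19447225,  1.56633293,  0.1573245 ,
        0.90247975, -0.21505515]), 'qd': array([ 0.00141538,  0.00157387, -0.00102508, -0.0003636 ,  0.00036987,
       -0.00071887, -0.00098675]), 'joint_torque': array([ 1.38489054e-04, -5.27565300e+01, -1.26719009e+00, -1.53434086e+01,
       -5.28003427e-02,  6.56725912e-03,  1.68451847e-04]), 'tool_pos': array([0.14229859, 0.60793725, 0.2316179 ]), 'eef_rot': array([ 1.14593483e-01,  9.93412060e-01, -9.01679491e-04, -1.63899815e-05]), 'contact_force': array([-0.53471398, -0.16743201, -0.35200314]), 'moment': array([0.02289837, 0.01673043, 0.03634559]), 'opening': 0.9988929696092976}
0.022
scene [[456.38027737   0.         312.22315747]
 [  0.         456.38027737 207.07955718]
 [  0.           0.           1.        ]] [1.32159226 0.09942448 0.77629128] [ 0.57444272  0.70356794 -0.32856402 -0.25894671]
top [[412.94394956   0.         309.43613372]
 [  0.         412.94394956 192.01324326]
 [  0.           0.           1.        ]] [ 0.36177489 -0.08427692  0.94694826] [ 0.70910125 -0.69960013  0.05819689 -0.06594094]
```

View pics/scene0.png

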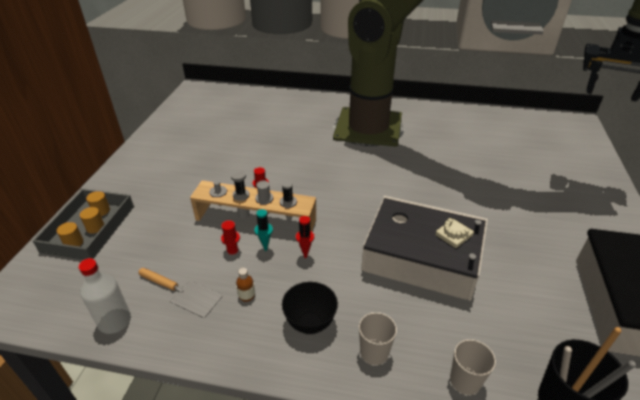

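View pics/top0.png

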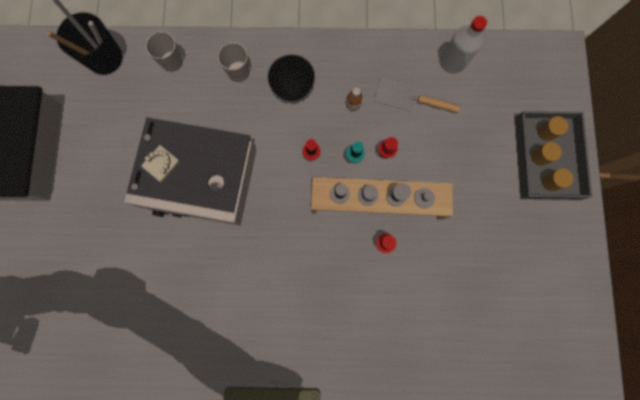

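The scene view shows the rack at (255,195) with four items: (217,187), (239,187), (263,192) and (288,195). The plate's hole is at (400,217). In the top view the rack items are at (425,198), (400,193), (370,195) and (341,192), and the hole is at (216,182). Next I'll enlarge the rack and hole to tell the items apart.

```bash
cat > h.py <<'E'
import numpy as np, cv2, pickle
from scipy.spatial.transform import Rotation as R
def load(n): return pickle.load(open(n,"rb"))
def ray(d,uv):
    v=np.linalg.inv(d["K"])@[uv[0],uv[1],1.]; return R.from_quat(d["attitude"]).apply(v/np.linalg.norm(v))
def onplane(d,uv,z):
    v=ray(d,uv); o=np.array(d["origin"]); return o+v*(z-o[2])/v[2]
def proj(d,p):
    c=R.from_quat(d["attitude"]).inv().apply(np.array(p)-d["origin"]); k=d["K"]@c; return k[:2]/k[2]
def two(d1,u1,d2,u2):
    a,b=ray(d1,u1),ray(d2,u2); o1,o2=np.array(d1["origin"]),np.array(d2["origin"])
    t=np.linalg.lstsq(np.c_[a,-b],o2-o1,rcond=None)[0]
    p,q=o1+a*t[0],o2+b*t[1]; return (p+q)/2,np.linalg.norm(p-q)
E
python3 - <<'E'
from h import *
s,t=load("scene0.pkl"),load("top0.pkl")
def crop(d,x,y,w,h,W): 
    c=d["pixels"][y:y+h,x:x+w,::-1]; return cv2.resize(c,(W,h*W//w),interpolation=cv2.INTER_CUBIC)
a=crop(s,180,155,150,70,400);b=crop(t,305,165,155,72,400)
c=crop(s,360,190,130,110,400);e=crop(t,120,115,140,110,400)
f=lambda i,h:cv2.copyMakeBorder(i,0,h-i.shape[0],0,0,cv2.BORDER_CONSTANT)
h=max(c.shape[0],e.shape[0])
cv2.imwrite("pics/crop0.png",np.vstack([np.hstack([f(a,190),f(b,190)]),np.hstack([f(c,h),f(e,h)])]))
for uv in[(341,192),(370,195),(400,193),(425,198)]: print("rack z.12",onplane(t,uv,.12))
print("hole",onplane(t,(216,182),.09),onplane(s,(400,217),.09))
E
```

```text
rack z.12 [ 0.50943327 -0.13827482  0.12      ]
rack z.12 [ 0.50399373 -0.19706082  0.12      ]
rack z.12 [ 0.50888175 -0.25788061  0.12      ]
rack z.12 [ 0.49924565 -0.3081045   0.12      ]
hole [0.53299715 0.12479308 0.09      ] [0.53418957 0.12615473 0.09      ]
```

View pics/crop0.png

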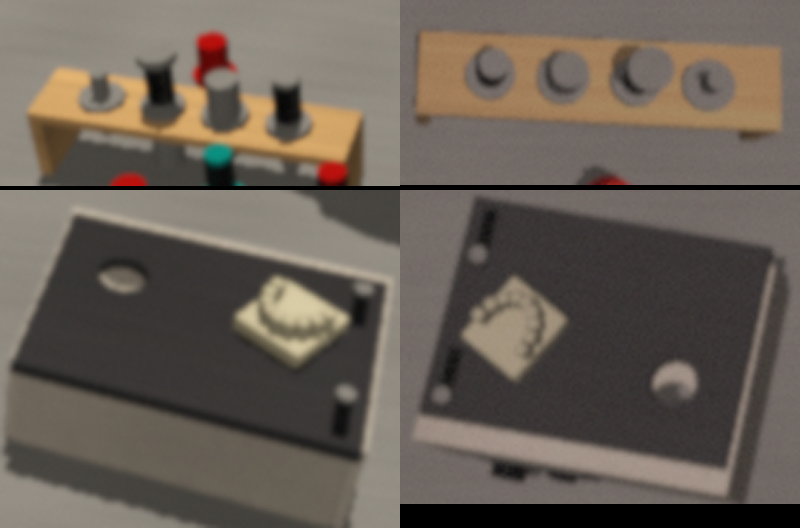

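Candidates for the drift (scene/top pixels):
- (239,187)/(400,193) has a wide disc on its handle, so it is the punch.
- (288,195)/(341,192) has a black handle and no disc, so it is **the drift**.
- The teal and red ones standing in front of the rack are look-alikes.

Candidates for the bolt:
- (263,192)/(370,195) has a wide grey knob, so it is **the thick bolt**.
- (217,187)/(425,198) has a thin knob and is not wanted.

The screws sit at the −x ends of the slots, so the plate has slipped roughly toward world +x. Next I'll measure.

```bash
cat > meas.py <<'E'
from h import *
import sys
s,t=load("scene0.pkl"),load("top0.pkl")
def cast(d,c,z): return np.array([onplane(d,p,z)[:2] for p in c.reshape(-1,2)],np.float32)
def big(m): return max(cv2.findContours(m,cv2.RETR_EXTERNAL,cv2.CHAIN_APPROX_NONE)[0],key=cv2.contourArea)
for n,d,rr in(("top",t,(305,165,155,60)),("scene",s,(185,175,140,50))):
    hsv=cv2.cvtColor(d["pixels"],cv2.COLOR_RGB2HSV)
    m=cv2.inRange(hsv,(8,90,100),(25,255,255)); x,y,w,h=rr; k=np.zeros_like(m);k[y:y+h,x:x+w]=m[y:y+h,x:x+w]
    k=cv2.morphologyEx(k,cv2.MORPH_CLOSE,np.ones((5,5)))
    print(n,"rack",cv2.minAreaRect(cast(d,big(k),.075)))
# plate
for n,d,rr in(("top",t,(120,110,140,120)),("scene",s,(355,190,140,100))):
    g=cv2.cvtColor(d["pixels"],cv2.COLOR_RGB2GRAY); x,y,w,h=rr
    print(n,"plate grey",g[y+h//2,x+w//2-25:x+w//2+30:6])
    k=np.zeros_like(g);k[y:y+h,x:x+w]=(g[y:y+h,x:x+w]<72)*255
    k=cv2.morphologyEx(k,cv2.MORPH_OPEN,np.ones((3,3)))
    c=big(k); print(n,"plate",cv2.minAreaRect(cast(d,c,.09)))
np.set_printoptions(linewidth=200)
print(cv2.cvtColor(t["pixels"],cv2.COLOR_RGB2GRAY)[170:196,203:230])
print(cv2.cvtColor(s["pixels"],cv2.COLOR_RGB2GRAY)[208:228,386:414])
E
python3 meas.py
```

```text
top rack ((0.5095556974411011, -0.22664421796798706), (0.2980680763721466, 0.07108844071626663), 87.68573760986328)
scene rack ((0.5435623526573181, -0.22759239375591278), (0.3045332133769989, 0.14209474623203278), 89.5147476196289)
top plate grey [88 75 54 53 53 52 56 54 52 55]
top plate ((0.5728762745857239, 0.18497627973556519), (0.2322399765253067, 0.1689446121454239), 80.56159973144531)
scene plate grey [ 56  55  54  56  55  55  55  54 111 189]
scene plate ((0.5811547040939331, 0.18346284329891205), (0.228025883436203, 0.17642907798290253), 80.54950714111328)
[[ 53  53  54  52  54  55  54  58  55  54  52  53  53  51  55  54  55  53  53  53  54  54  54  54  54  57  55]
 [ 56  54  52  55  55  56  51  55  54  54  54  53  51  53  52  55  56  55  55  54  54  51  56  55  54  57  55]
 [ 53  54  54  55  54  53  52  52  51  51  51  52  52  56  51  54  53  54  51  52  55  53  53  52  53  57  54]
 [ 51  54  53  54  51  53  53  52  54  55  50  50  53  57  54  52  56  54  55  55  52  53  55  54  56  53  58]
 [ 52  55  54  54  52  52  53  52  54  51  60  62  67  77  73  71  66  59  57  54  53
[... 3958 characters left out ...]
  53  54]
 [ 55  54  54  54  53  53  53  58  68  84  96 106 118 128 130 125 118 108  95  81  64  56  54  54  53  52  54  53]
 [ 55  54  53  53  54  54  54  54  56  60  66  73  83  92  96  92  86  79  72  64  58  54  54  53  53  54  54  54]
 [ 54  53  54  54  53  54  54  54  54  54  55  56  59  62  63  62  60  58  56  55  54  54  54  54  54  54  53  54]
 [ 54  54  53  54  54  53  53  54  54  54  54  53  54  55  55  54  54  54  54  54  55  54  53  54  53  54  54  54]
 [ 55  53  54  55  55  54  53  54  54  54  54  54  54  53  54  54  55  53  54  54  54  54  54  54  54  54  54  54]
 [ 55  55  55  55  55  54  54  54  54  54  54  54  54  53  54  53  53  54  53  54  54  55  53  54  55  54  55  54]]
```

```bash
cat > m2.py <<'E'
from h import *
t,s=load("top0.pkl"),load("scene0.pkl")
hole=onplane(t,(216,183.2),.09); hs=onplane(s,(400,217.3),.09); print("hole",hole,hs)
for n,uv,z in(("collar",(339.9,193.7),.081),("handle",(340.3,190.2),.131),("flange",(368.6,194.8),.081),("knob",(369.3,192.1),.119)): print(n,onplane(t,uv,z))
# handles in scene crop (400/150 scale)
for n,c,z in(("handle",(287,82),.131),("knob",(223,74),.119),("collar",(289,124),.081),("flange",(225,113),.081)):
    uv=(180+c[0]/2.667,155+c[1]/2.667); print("scene",n,uv,onplane(s,uv,z))
# orange exclusion in top
hsv=cv2.cvtColor(t["pixels"],cv2.COLOR_RGB2HSV); m=cv2.inRange(hsv,(8,90,60),(25,255,255))
hol=255-m; hol[:172]=0;hol[222:]=0;hol[:,:315]=0;hol[:,450:]=0
n,l,st,ce=cv2.connectedComponentsWithStats(hol)
for i in range(1,n):
    if 150<st[i][4]<900: 
        c=max(cv2.findContours((l==i).astype(np.uint8),0,1)[0],key=len); print(st[i],ce[i],cv2.fitEllipse(c))
E
python3 m2.py
```

```text
hole [0.53040291 0.12465286 0.09      ] [0.53520698 0.12621842 0.09      ]
collar [ 0.51269496 -0.13848733  0.081     ]
handle [ 0.51112098 -0.13614909  0.131     ]
flange [ 0.51109435 -0.19941495  0.081     ]
knob [ 0.51013086 -0.1958433   0.119     ]
scene handle (287.6115485564304, 185.7461567304087) [ 0.5219362  -0.13545644  0.131     ]
scene knob (263.6145481814773, 182.74653168353956) [ 0.5066228  -0.19855609  0.119     ]
scene collar (288.36145481814776, 201.4941882264717) [ 0.51885787 -0.13687974  0.081     ]
scene flange (264.36445444319463, 197.36970378702662) [ 0.51483041 -0.19749852  0.081     ]
[330 183  20  21 321] [339.61682243 193.29595016] ((339.59893798828125, 193.2919464111328), (18.92450523376465, 19.886667251586914), 16.543010711669922)
[358 185  21  21 359] [367.9637883  194.74373259] ((367.9706726074219, 194.74696350097656), (20.187057495117188, 20.81786346435547), 47.09836959838867)
[414 188  21  21 353] [424.15580737 197.83002833] ((424.1498718261719, 197.8360595703125), (19.939977645874023, 20.710241317749023), 134.3374481201172)
```

```bash
cat > plan.py <<'E'
# usage: plan.py claw  x y z yaw_of_tool_y_deg n  [x y z yaw n ...]
import sys, numpy as np
from scipy.spatial.transform import Rotation as R
from plant import readout
st=readout.get_state(); p=np.array(st["tool_pos"]); q=R.from_quat(st["eef_rot"])
y=q.apply([0,1,0]); print("t %.1f pos %s yaw %.1f open %.3f F %s tilt %s"%(st["clock"],p.round(4),np.degrees(np.arctan2(y[1],y[0])),st["opening"],np.round(st["contact_force"],1),q.apply([0,0,1])[:2].round(3)))
a=sys.argv[1:]
if a:
    claw=float(a[0]); a=[float(v) for v in a[1:]]; rows=[]
    for i in range(0,len(a),5):
        T=np.array(a[i:i+3]); n=int(a[i+4]); c,s=np.cos(np.radians(a[i+3])),np.sin(np.radians(a[i+3]))
        Q=R.from_matrix(np.array([[-s,c,0],[c,s,0],[0,0,-1.]]).T if False else np.column_stack([[-s,c,0],[c,s,0],[0,0,-1.]]))
        for k in range(n):
            w=(q.inv()*Q).as_rotvec()/(n-k); d=q.inv().apply(T-p)/(n-k)
            d=np.round(d*1000,1 if n<3 or np.linalg.norm(d)<.008 else 0); w=np.round(w,2)
            rows.append([*d.tolist(),*w.tolist(),claw]); p=p+q.apply(d/1000); q=q*R.from_rotvec(w)
    for k in range(0,len(rows),8): print([[[int(v) if v==int(v) else v for v in r] for r in rows[k:k+8]]])
E
python3 plan.py 100 .45 .28 .26 35 10  .53 .0 .24 5 7  .514 -.137 .20 -2.3 5
```

```text
t 0.1 pos [0.1423 0.608  0.2317] yaw 76.8 open 0.999 F [-0.3  0.2  0.2] tilt [-0.    -0.002]
[[[-37, -25, -3, 0, 0, 0.07, 100], [-39, -22, -3, 0, 0, 0.07, 100], [-41, -19, -3, 0, 0, 0.07, 100], [-42, -17, -3, 0, 0, 0.07, 100], [-43, -14, -3, 0, 0, 0.08, 100], [-44, -10, -3, 0, 0, 0.07, 100], [-44, -7, -2, 0, 0, 0.08, 100], [-45, -4, -3, 0, 0, 0.07, 100]]]
[[[-45, 0, -2, 0, 0, 0.08, 100], [-45, 3, -3, 0, 0, 0.07, 100], [-39, -14, 3, 0, 0, 0.07, 100], [-40, -11, 3, 0, 0, 0.08, 100], [-41, -7, 3, 0, 0, 0.07, 100], [-41, -5, 3, 0, 0, 0.08, 100], [-42, -1, 3, 0, 0, 0.07, 100], [-41, 2, 3, 0, 0, 0.08, 100]]]
[[[-42, 5, 3, 0, 0, 0.07, 100], [-27, -6, 8, 0, 0, 0.03, 100], [-27, -5, 8, 0, 0, 0.03, 100], [-27, -4, 8, 0, 0, 0.02, 100], [-27, -3, 8, 0, 0, 0.03, 100], [-28, -3, 8, 0, 0, 0.02, 100]]]
```

Request:
carry_out:
  motion:
    - [[-37,-25,-3,0,0,0.07,100],[-39,-22,-3,0,0,0.07,100],[-41,-19,-3,0,0,0.07,100],[-42,-17,-3,0,0,0.07,100],[-43,-14,-3,0,0,0.08,100],[-44,-10,-3,0,0,0.07,100],[-44,-7,-2,0,0,0.08,100],[-45,-4,-3,0,0,0.07,100]]

```text
clock: 0.9
tool_pos: [0.3891, 0.3441, 0.2553]
eef_rot: [0.395, 0.919, -0.0, -0.0]
contact_force: [0.1, 0.3, 0.2]
opening: 1.0
```

Request:
carry_out:
  motion:
    - [[-45,0,-2,0,0,0.08,100],[-45,3,-3,0,0,0.07,100],[-39,-14,3,0,0,0.07,100],[-40,-11,3,0,0,0.08,100],[-41,-7,3,0,0,0.07,100],[-41,-5,3,0,0,0.08,100],[-42,-1,3,0,0,0.07,100],[-41,2,3,0,0,0.08,100]]

```text
clock: 1.7
tool_pos: [0.5187, 0.0391, 0.2421]
eef_rot: [0.649, 0.761, -0.0, -0.0]
contact_force: [0.6, -1.3, -0.3]
opening: 0.999
```

Request:
carry_out:
  motion:
    - [[-42,5,3,0,0,0.07,100],[-27,-6,8,0,0,0.03,100],[-27,-5,8,0,0,0.03,100],[-27,-4,8,0,0,0.02,100],[-27,-3,8,0,0,0.03,100],[-28,-3,8,0,0,0.02,100],[0,0,0,0,0,0,100],[0,0,0,0,0,0,100]]

```text
clock: 2.5
tool_pos: [0.5137, -0.1368, 0.199]
eef_rot: [0.721, 0.693, -0.0, -0.001]
contact_force: [-0.3, 0.4, -0.4]
opening: 0.996
```

```bash
python3 plan.py 100 .514 -.137 .114 -2.3 6; python3 - <<'E'
from h import *
from plant import eyes
a=eyes.snapshot("scene");b=eyes.snapshot("top");pickle.dump((a,b),open("pre.pkl","wb"))
for d in(a,b): print(proj(d,(.514,-.137,.17)))
c=lambda d,x,y:cv2.resize(d["pixels"][y:y+130,x:x+160,::-1],(400,325),interpolation=cv2.INTER_CUBIC)
cv2.imwrite("pics/pre.png",np.hstack([c(a,200,110),c(b,270,130)]))
E
```

```text
t 2.5 pos [ 0.5137 -0.1368  0.199 ] yaw -2.3 open 0.996 F [-0.3  0.4 -0.4] tilt [-0.001  0.001]
[[[0, 0, 14, 0, 0, 0, 100], [0, 0, 14, 0, 0, 0, 100], [0, 0, 14, 0, 0, 0, 100], [0, 0, 14, 0, 0, 0, 100], [0, 0, 15, 0, 0, 0, 100], [0, 0, 14, 0, 0, 0, 100]]]
[286.98228869 169.9224477 ]
[342.04679592 185.0763546 ]
```

View pics/pre.png

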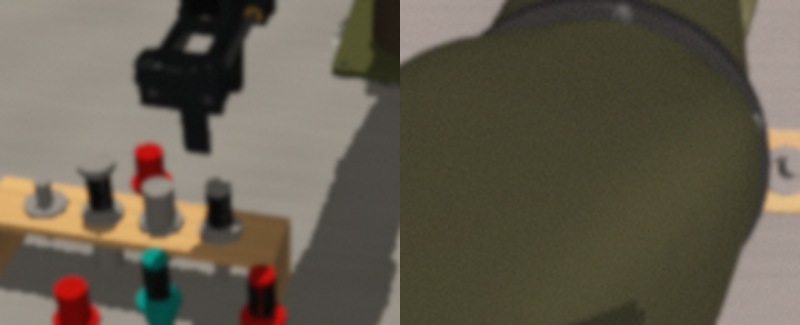

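The scene crop shows the open gripper above the rack. Its front fingertip is at about (279,171) and the drift handle top at about (287,183). The top view is blocked by the arm. I'll check the fingertip's expected pixel.

```bash
python3 - <<'E'
from h import *
a,b=load("pre.pkl")
for dx in(.044,.0615):
  print(dx,proj(a,(.5137+dx,-.1368-.04*dx,.177)))
print(proj(a,(.514,-.137,.131)))
E
```

```text
0.044 [281.18387195 178.81024985]
0.0615 [278.78548997 183.58676465]
[287.80796776 183.6017287 ]
```

Request:
carry_out:
  motion:
    - [[0,0,14,0,0,0,100],[0,0,14,0,0,0,100],[0,0,14,0,0,0,100],[0,0,0,0,0,0,100]]

```text
clock: 3.0
tool_pos: [0.5135, -0.1347, 0.1562]
eef_rot: [0.72, 0.694, -0.0, -0.001]
contact_force: [-0.1, 0.7, -0.1]
opening: 0.999
```

The fingertip appears about 8 px higher than predicted, so I'll look once more before going down.

```bash
python3 plan.py 100 .514 -.137 .114 -2.3 4; python3 - <<'E'
from h import *
from plant import eyes
a=eyes.snapshot("scene")
im=a["pixels"][:,:,::-1].copy(); im=cv2.resize(im[110:230,200:330],(780,720),interpolation=cv2.INTER_CUBIC)[:600]
for p,c in(((.5135,-.1347,.134),(255,0,255)),((.5135+.044,-.1364,.134),(0,255,255)),((.5135-.044,-.133,.134),(255,255,0)),((.514,-.137,.131),(0,255,0))):
    u=(proj(a,p)-[200,110]+.5)*6; cv2.circle(im,tuple(int(v) for v in u),4,c,-1)
cv2.imwrite("pics/pre2.png",im)
E
```

```text
t 3.0 pos [ 0.5135 -0.1347  0.1562] yaw -2.1 open 0.999 F [-0.1  0.7 -0.1] tilt [-0.003  0.002]
[[[-1, 0, 11, 0, 0, 0, 100], [0, 0, 10, 0, 0, 0, 100], [-1, 0, 11, 0, 0, 0, 100], [0, 1, 10, 0, 0, 0, 100]]]
```

View pics/pre2.png

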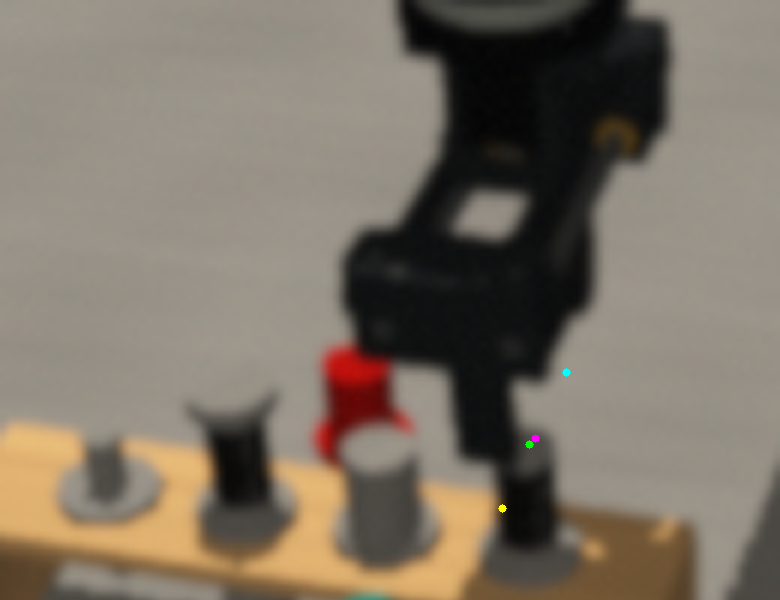

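The front fingertip sits about 9 px higher in the picture than its nominal position (yellow dot). The drift top (green dot) fits. Going down is safe either way because the jaw gap has margin, so I'll lower part way and check where the fingertip is.

Request:
carry_out:
  motion:
    - [[-1,0,11,0,0,0,100],[0,0,10,0,0,0,100],[-1,0,11,0,0,0,100],[0,1,8,0,0,0,100],[0,0,0,0,0,0,100],[0,0,0,0,0,0,100]]

```text
clock: 3.65
tool_pos: [0.515, -0.1386, 0.1171]
eef_rot: [0.721, 0.693, -0.0, -0.0]
contact_force: [0.1, -0.1, -0.6]
opening: 0.998
```

```bash
python3 plan.py; python3 - <<'E'
from h import *
from plant import eyes,readout
a=eyes.snapshot("scene"); p=readout.get_state()["tool_pos"]; print(proj(a,(0,0,0)))
im=a["pixels"][:,:,::-1].copy(); im=cv2.resize(im[110:230,200:330],(780,720),interpolation=cv2.INTER_CUBIC)[100:700]
for d,c in(((0,0,-.022),(255,0,255)),((.044,-.0017,-.022),(0,255,255)),((-.044,.0017,-.022),(255,255,0))):
    u=(proj(a,p+d)-[200,110]+.5)*6-[0,100]; cv2.circle(im,tuple(int(v) for v in u),4,c,-1)
cv2.imwrite("pics/pre3.png",im)
E
```

```text
t 3.6 pos [ 0.515  -0.1386  0.1171] yaw -2.2 open 0.998 F [ 0.1 -0.1 -0.6] tilt [-0.  0.]
[368.46976972 126.26216052]
```

View pics/pre3.png

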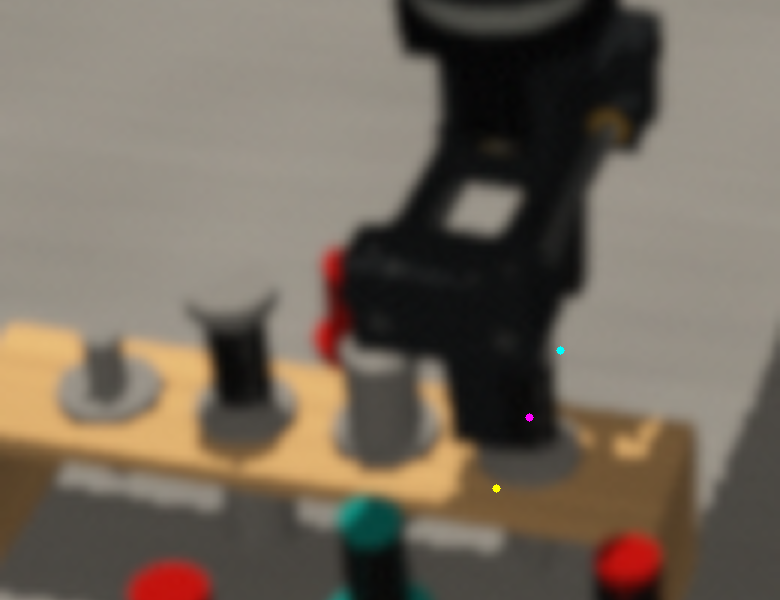

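The base origin projects correctly, so the camera is good. The front finger covers the handle with its centre within about 3 mm in y. I'll close gently and check the opening, which should be about 0.27 for the 24 mm handle.

Request:
carry_out:
  motion:
    - [[0,0,2,0,0,0,20],[0,0,0,0,0,0,20],[0,0,0,0,0,0,20],[0,0,0,0,0,0,20],[0,0,0,0,0,0,20],[0,0,0,0,0,0,20]]
  squeeze: 20

```text
clock: 4.3
tool_pos: [0.515, -0.1386, 0.1155]
eef_rot: [0.721, 0.693, 0.0, 0.0]
contact_force: [-0.4, 0.2, 0.1]
opening: 0.479
```

```bash
python3 plan.py
```

```text
t 4.3 pos [ 0.515  -0.1386  0.1155] yaw -2.2 open 0.479 F [-0.4  0.2  0.1] tilt [0. 0.]
```

Request:
carry_out:
  motion:
    - [[0,0,0,0,0,0,20],[0,0,0,0,0,0,20],[0,0,0,0,0,0,20],[0,0,0,0,0,0,20]]
  squeeze: 45

```text
clock: 4.7
tool_pos: [0.5142, -0.1385, 0.1153]
eef_rot: [0.721, 0.693, -0.0, -0.001]
contact_force: [-2.0, 0.8, 0.6]
opening: 0.256
```

Request:
carry_out:
  motion:
    - [[0,0,0,0,0,0,20],[0,0,-6,0,0,0,20],[0,0,-15,0,0,0,20],[0,0,-20,0,0,0,20],[0,0,-25,0,0,0,20],[0,0,-25,0,0,0,20],[0,0,-20,0,0,0,20],[0,0,0,0,0,0,20]]

```text
clock: 5.5
tool_pos: [0.5171, -0.139, 0.2288]
eef_rot: [0.721, 0.693, 0.002, 0.003]
contact_force: [0.6, -0.5, -4.2]
opening: 0.253
```

```bash
python3 plan.py 20 .50 0 .24 -6 4 .505 .05 .24 -9.4 2; python3 - <<'E'
from h import *
from plant import eyes,readout
a=eyes.snapshot("scene"); p=readout.get_state()["tool_pos"]
im=cv2.resize(a["pixels"][80:210,200:330,::-1],(600,600),interpolation=cv2.INTER_CUBIC);k=600/130
for z in(.0,-.003-.095,):
    u=(proj(a,p+[0,0,z])-[200,80]+.5)*k; cv2.circle(im,tuple(int(v) for v in u),3,(255,0,255),-1)
cv2.imwrite("pics/lift.png",im)
E
```

```text
t 5.5 pos [ 0.5171 -0.139   0.2288] yaw -2.2 open 0.253 F [ 0.6 -0.5 -4.2] tilt [ 0.006 -0.001]
[[[35, -6, -3, 0, 0, 0.02, 20], [34, -6, -3, 0, 0, 0.02, 20], [34, -7, -3, 0, 0, 0.01, 20], [35, -7, -2, 0.01, 0, 0.02, 20], [24.9, -0.3, -0.2, 0, 0, 0.03, 20], [24.9, -1.1, -0.3, 0, 0, 0.03, 20]]]
```

View pics/lift.png

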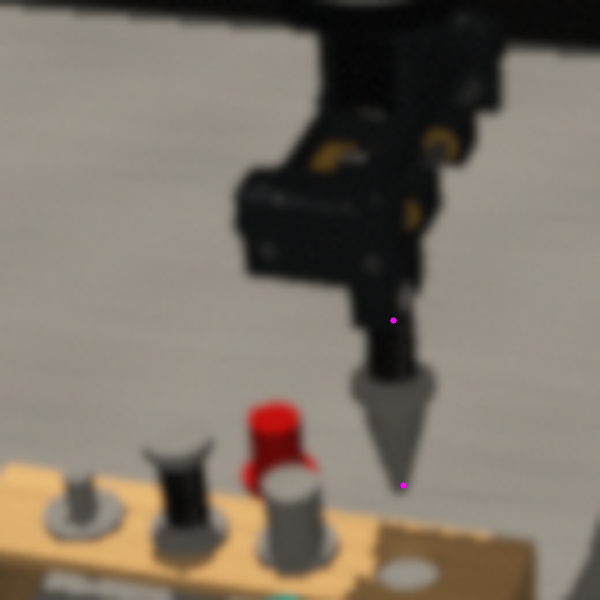

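The drift is held upright. Its tip is at crop (400,491), within 1–2 px of prediction, and lies about 0.102 m below the TCP. I'll carry it to above the middle of the overlap of the two holes.

```bash
python3 plan.py 20 .505 0 .245 -5 4 .526 .1265 .24 -9.4 5
```

```text
t 5.5 pos [ 0.516  -0.1387  0.2272] yaw -2.2 open 0.254 F [-0.8  0.7 -4.5] tilt [ 0.003 -0.   ]
[[[35, -4, -4, 0, 0, 0.01, 20], [34, -4, -5, 0, 0, 0.01, 20], [34, -5, -4, 0, 0, 0.01, 20], [35, -5, -5, 0, 0, 0.02, 20], [26, 2, 1, 0, 0, 0.02, 20], [25, 1, 1, 0, 0, 0.01, 20], [26, 1, 1, 0, 0, 0.02, 20], [25, 1, 1, 0, 0, 0.01, 20]]]
[[[26, 0, 1, 0, 0, 0.02, 20]]]
```

Request:
carry_out:
  motion:
    - [[20,-2,-6,0,0,0.01,20],[34,-4,-6,0,0,0.01,20],[34,-5,-4,0,0,0.01,20],[35,-5,-3,0,0,0.02,20],[35,1,1,0,0,0.02,20],[32,2,1,0,0,0.02,20],[32,2,1,0,0,0.02,20],[26,1,1,0,0,0.02,20]]
  squeeze: 60

```text
clock: 6.35
tool_pos: [0.5257, 0.1109, 0.2396]
eef_rot: [0.764, 0.645, -0.001, -0.001]
contact_force: [0.2, -0.3, -4.4]
opening: 0.247
```

```bash
python3 plan.py 20 .526 .1265 .215 -9.4 3
```

```text
t 6.3 pos [0.5257 0.1109 0.2396] yaw -9.6 open 0.247 F [ 0.2 -0.3 -4.4] tilt [-0.002  0.   ]
[[[5, -1, 8, 0, 0, 0, 20], [5, -1, 8, 0, 0, 0, 20], [5, 0, 9, 0, 0, 0, 20]]]
```

Request:
carry_out:
  motion:
    - [[5,-1,8,0,0,0,20],[5,-1,8,0,0,0,20],[5,0,9,0,0,0,20],[0,0,0,0,0,0,20],[0,0,0,0,0,0,20]]

```text
clock: 6.85
tool_pos: [0.5267, 0.1224, 0.216]
eef_rot: [0.765, 0.644, -0.001, -0.0]
contact_force: [-0.2, -0.1, -3.7]
opening: 0.248
```

```bash
python3 plan.py 20 .526 .1265 .204 -9.4 2; python3 - <<'E'
from h import *
from plant import eyes,readout
a=eyes.snapshot("scene"); p=readout.get_state()["tool_pos"]
im=cv2.resize(a["pixels"][140:240,340:470,::-1],(780,600),interpolation=cv2.INTER_CUBIC);k=6
h=np.array([.5352,.1262,.09]);x=np.array([.986,-.164,0])
for q,c in((p+[0,0,-.102],(255,0,255)),(h,(0,255,0)),(h-.014*x,(0,255,255)),(np.array([p[0],p[1],.09]),(255,255,0))):
    u=(proj(a,q)-[340,140]+.5)*k; print(u);cv2.circle(im,tuple(int(v) for v in u),3,c,-1)
cv2.imwrite("pics/over.png",im)
E
```

```text
t 6.8 pos [0.5267 0.1224 0.216 ] yaw -9.8 open 0.248 F [-0.2 -0.1 -3.7] tilt [-0.001 -0.001]
[[[1.9, -0.7, 6, 0, 0, 0, 20], [2, -0.7, 6, 0, 0, -0.01, 20]]]
[361.54854907 402.17043297]
[362.95146931 466.78150504]
[371.39858878 443.64331828]
[354.33175698 451.37494034]
```

View pics/over.png

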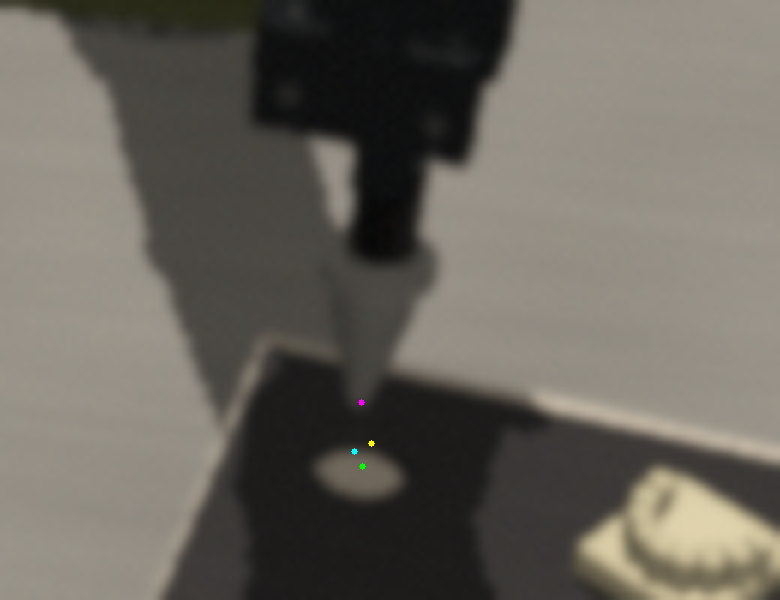

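The tip is at crop (362,403), right on its prediction, so the scene view is consistent with the tool. The plate hole's ellipse is centred at about (360,472), so plate_hole is about (0.536,0.1257) and housing_hole about (0.522,0.128). I'll enter at the middle of the overlap, about (0.529,0.127).

Request:
carry_out:
  motion:
    - [[4,1,6,0,0,0,20],[0,0.5,6,0,0,0,20],[0,0,6,0,0,0,20],[0,0,6,0,0,0,20],[0,0,6,0,0,0,20],[0,0,0,0,0,0,20]]

```text
clock: 7.5
tool_pos: [0.5284, 0.1271, 0.1854]
eef_rot: [0.764, 0.645, -0.001, -0.0]
contact_force: [0.3, 0.1, -4.5]
opening: 0.25
```

```bash
python3 plan.py 20 .5285 .1268 .17 -9.4 4
```

```text
t 7.5 pos [0.5284 0.1271 0.1854] yaw -9.7 open 0.250 F [ 0.3  0.1 -4.5] tilt [-0.002 -0.   ]
[[[-0.1, 0, 3.9, 0, 0, 0, 20], [-0.1, 0.1, 3.8, 0, 0, 0, 20], [-0.1, 0, 3.9, 0, 0, 0, 20], [0, 0.1, 3.8, 0, 0, 0, 20]]]
```

Tip is at 0.083, inside the plate hole with no contact. Continuing.

Request:
carry_out:
  motion:
    - [[0,0,4,0,0,0,20],[0,0,4,0,0,0,20],[0,0,4,0,0,0,20],[0,0,4,0,0,0,20],[0,0,4,0,0,0,20],[0,0,0,0,0,0,20]]

```text
clock: 8.1
tool_pos: [0.5287, 0.1273, 0.1658]
eef_rot: [0.764, 0.645, -0.001, -0.0]
contact_force: [-0.3, 0.3, -3.7]
opening: 0.249
```

```bash
python3 plan.py
```

```text
t 8.1 pos [0.5287 0.1273 0.1658] yaw -9.7 open 0.249 F [-0.3  0.3 -3.7] tilt [-0.001 -0.   ]
```

Request:
carry_out:
  motion:
    - [[0,-0.8,3.5,0,0,0,20],[0,-0.8,3.5,0,0,0,20],[0,-0.8,3.5,0,0,0,20],[0,-0.8,3.5,0,0,0,20],[0,0,0,0,0,0,20]]

```text
clock: 8.6
tool_pos: [0.526, 0.1278, 0.1521]
eef_rot: [0.764, 0.645, 0.0, 0.0]
contact_force: [0.0, -0.5, -3.7]
opening: 0.245
```

```bash
python3 plan.py
```

```text
t 8.6 pos [0.526  0.1278 0.1521] yaw -9.7 open 0.245 F [ 0.  -0.5 -3.7] tilt [0. 0.]
```

Request:
carry_out:
  motion:
    - [[0,-0.8,3.5,0,0,0,20],[0,-0.8,3.5,0,0,0,20],[0,-0.8,3.5,0,0,0,20]]

```text
clock: 8.9
tool_pos: [0.5235, 0.1283, 0.1417]
eef_rot: [0.764, 0.645, 0.0, -0.0]
contact_force: [-0.1, 0.4, 2.1]
opening: 0.251
```

```bash
python3 plan.py;  python3 - <<'E'
from h import *
from plant import eyes,readout
a=eyes.snapshot("scene"); p=readout.get_state()["tool_pos"]
im=cv2.resize(a["pixels"][140:250,340:485,::-1],(780,592),interpolation=cv2.INTER_CUBIC)
cv2.imwrite("pics/in.png",im)
E
```

```text
t 8.9 pos [0.5235 0.1283 0.1417] yaw -9.7 open 0.251 F [-0.1  0.4  2.1] tilt [0. 0.]
```

View pics/in.png

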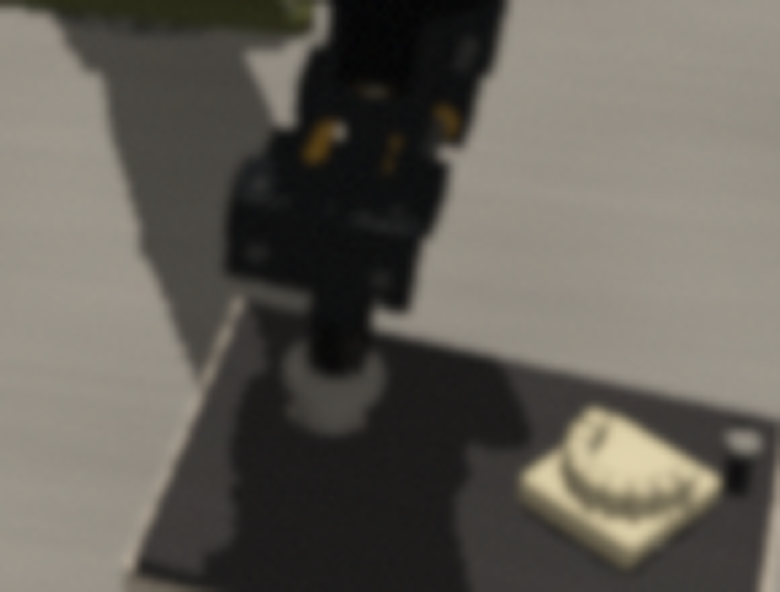

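The collar is at crop (335,370), just above the plate. The white strip along the far edge has gone, so the plate has moved. The contact force is small. I'll push down to the collar.

Request:
carry_out:
  motion:
    - [[0,-0.5,3,0,0,0,20],[0,-0.5,3,0,0,0,20],[0,0,3,0,0,0,20],[0,0,2,0,0,0,20],[0,0,0,0,0,0,20]]

```text
clock: 9.45
tool_pos: [0.5218, 0.1284, 0.1304]
eef_rot: [0.764, 0.645, -0.001, -0.0]
contact_force: [-2.1, -0.2, -1.3]
opening: 0.252
```

```bash
python3 plan.py
```

```text
t 9.4 pos [0.5218 0.1284 0.1304] yaw -9.7 open 0.252 F [-2.1 -0.2 -1.3] tilt [-0.002 -0.   ]
```

Request:
carry_out:
  motion:
    - [[0,-1,0.5,0,0,0,20],[0,-1,0,0,0,0,20],[0,0,0,0,0,0,20]]

```text
clock: 9.75
tool_pos: [0.5214, 0.1286, 0.1304]
eef_rot: [0.764, 0.645, 0.001, 0.001]
contact_force: [0.0, -0.5, -2.6]
opening: 0.249
```

Request:
carry_out:
  motion:
    - [[0,-1,0,0,0,0,20],[0,-1,0,0,0,0,20],[0,0,0,0,0,0,20]]

```text
clock: 10.05
tool_pos: [0.5204, 0.129, 0.1307]
eef_rot: [0.764, 0.645, 0.001, 0.001]
contact_force: [3.5, -0.6, -5.3]
opening: 0.248
```

Request:
carry_out:
  motion:
    - [[0,-1.5,0,0,0,0,20],[0,-1.5,0,0,0,0,20],[0,0,0,0,0,0,20],[0,0,0,0,0,0,20]]

```text
clock: 10.45
tool_pos: [0.5157, 0.1297, 0.1306]
eef_rot: [0.764, 0.645, 0.0, -0.0]
contact_force: [4.4, -0.6, -3.4]
opening: 0.251
```

The plate slid about 5 N worth and the drift then stood at the housing wall, so the holes are in line with the collar down (tip at about 0.0286). The force feel puts the housing hole's x at about 0.519. I'll back to centre and lift out.

Request:
carry_out:
  motion:
    - [[0,1.5,0,0,0,0,20],[0,1.5,0,0,0,0,20],[0,0,0,0,0,0,20]]

```text
clock: 10.75
tool_pos: [0.5165, 0.1293, 0.1302]
eef_rot: [0.764, 0.645, -0.002, -0.002]
contact_force: [-1.7, -0.1, 1.8]
opening: 0.253
```

Request:
carry_out:
  motion:
    - [[0,0,-4,0,0,0,20],[0,0,-8,0,0,0,20],[0,0,-12,0,0,0,20],[0,0,-16,0,0,0,20],[0,0,-20,0,0,0,20],[0,0,-25,0,0,0,20],[0,0,-25,0,0,0,20],[0,0,0,0,0,0,20]]

```text
clock: 11.55
tool_pos: [0.521, 0.1294, 0.244]
eef_rot: [0.764, 0.645, 0.004, 0.002]
contact_force: [0.7, 0.2, -4.1]
opening: 0.249
```

```bash
python3 plan.py 20 .505 0 .245 -6 4 .515 -.1386 .235 -2.2 5; python3 - <<'E'
from h import *
from plant import eyes,readout
a=eyes.snapshot("scene"); p=readout.get_state()["tool_pos"]
im=cv2.resize(a["pixels"][130:240,340:485,::-1],(780,592),interpolation=cv2.INTER_CUBIC);k=780/145
for q,c in((p+[0,0,-.102],(255,0,255)),(np.array([.519,.1287,.09]),(0,255,0))):
    u=(proj(a,q)-[340,130]+.5)*k; print(u);cv2.circle(im,tuple(int(v) for v in u),3,c,-1)
cv2.imwrite("pics/out.png",im)
E
```

```text
t 11.6 pos [0.521  0.1294 0.244 ] yaw -9.7 open 0.249 F [ 0.7  0.2 -4.1] tilt [0.008 0.002]
[[[-33, 2, 0, 0, 0, -0.02, 20], [-32, 1, 0, 0, 0, -0.01, 20], [-33, 0, -1, 0, 0, -0.02, 20], [-32, 0, 0, 0.01, 0, -0.01, 20], [-27, 5, 2, 0, 0, -0.01, 20], [-28, 5, 2, 0, 0, -0.02, 20], [-28, 4, 2, 0, 0, -0.01, 20], [-27, 4, 2, 0, 0, -0.02, 20]]]
[[[-28, 3, 1, 0, 0, -0.01, 20]]]
[349.28532727 357.14714239]
[333.81225189 447.92366276]
```

View pics/out.png

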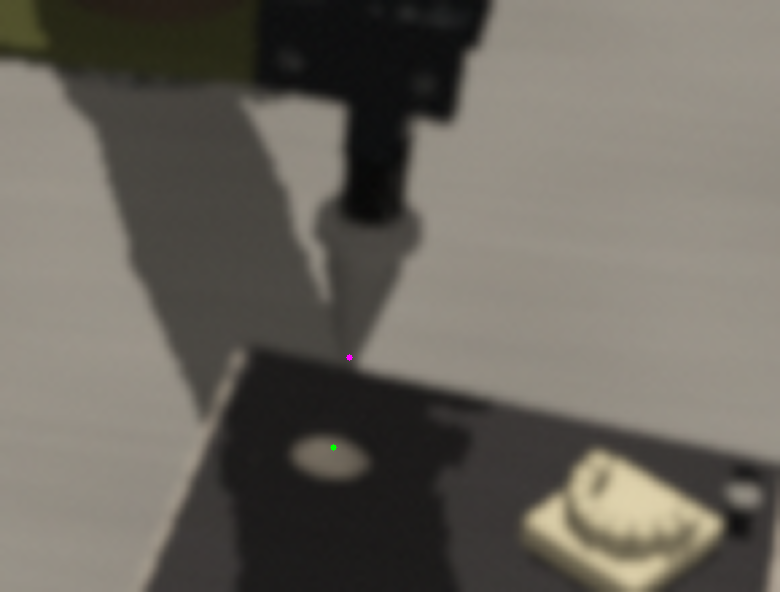

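The screw is centred in its slot and the plate hole, at crop (330,455), sits over the housing hole. I'll take the drift back to its rack hole.

Request:
carry_out:
  motion:
    - [[-20,1,0,0,0,-0.02,20],[-33,1,0,0,0,-0.01,20],[-33,0,-1,0,0,-0.02,20],[-33,0,0,0.01,0,-0.01,20],[-33,5,2,0,0,-0.01,20],[-33,6,2,0,0,-0.02,20],[-33,5,2,0,0,-0.01,20],[-30,4,2,0,0,-0.02,20]]

```text
clock: 12.4
tool_pos: [0.5111, -0.1209, 0.2317]
eef_rot: [0.724, 0.69, -0.004, -0.005]
contact_force: [0.7, -0.3, -3.0]
opening: 0.249
```

```bash
python3 plan.py 20 .515 -.1386 .195 -2.2 4
```

```text
t 12.4 pos [ 0.5111 -0.1209  0.2317] yaw -2.8 open 0.249 F [ 0.7 -0.3 -3. ] tilt [-0.013  0.001]
[[[-4, 1, 9, 0, 0, 0, 20], [-5, 1, 9, 0, 0, 0, 20], [-4, 2, 9, -0.01, 0, -0.01, 20], [-5, 1, 10, 0, 0, 0, 20]]]
```

Request:
carry_out:
  motion:
    - [[-4,1,9,0,0,0,20],[-4,1,9,0,0,0,20],[0,0,6,0,0,0,20],[0,0,0,0,0,0,20],[0,0,0,0,0,0,20]]

```text
clock: 12.9
tool_pos: [0.5135, -0.1259, 0.2088]
eef_rot: [0.724, 0.69, -0.003, -0.004]
contact_force: [0.4, -0.8, -5.8]
opening: 0.256
```

```bash
python3 plan.py 20 .515 -.1386 .195 -2.2 2; python3 - <<'E'
from h import *
from plant import eyes,readout
a=eyes.snapshot("scene"); p=readout.get_state()["tool_pos"]
im=cv2.resize(a["pixels"][120:220,230:350,::-1],(720,600),interpolation=cv2.INTER_CUBIC);k=6
for q,c in((p+[0,0,-.102],(255,0,255)),(np.array([.515,-.1386,.075]),(0,255,0))):
    u=(proj(a,q)-[230,120]+.5)*k; print(u);cv2.circle(im,tuple(int(v) for v in u),3,c,-1)
cv2.imwrite("pics/back.png",im)
E
```

```text
t 12.9 pos [ 0.5135 -0.1259  0.2088] yaw -2.7 open 0.256 F [ 0.4 -0.8 -5.8] tilt [-0.011  0.002]
[[[-6.3, 1.1, 6.9, -0.01, 0, 0, 20], [-6.3, 1.1, 6.9, 0, 0, -0.01, 20]]]
[379.65594601 435.82213093]
[352.06236537 496.89802202]
```

View pics/back.png

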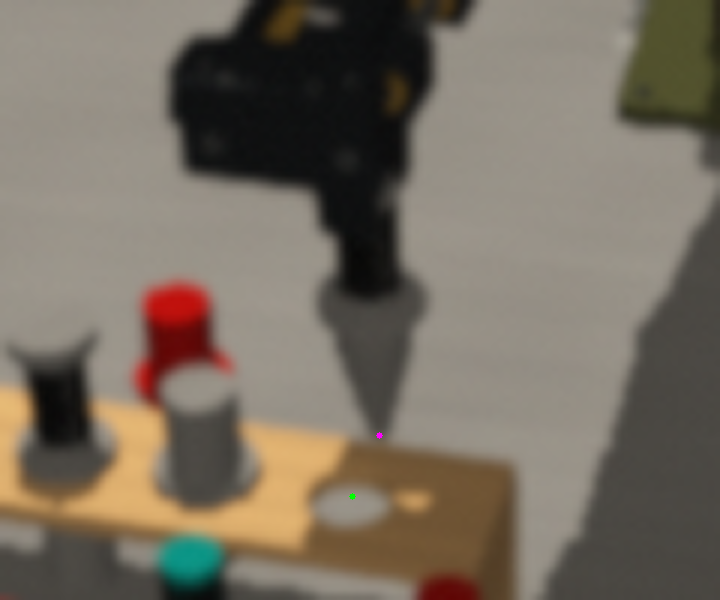

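The tip is at crop (379,440) and the empty rack hole at (351,506). That asks for about +2 mm in x compared with the recorded grip pose, so the target is (0.517,-0.139).

Request:
carry_out:
  motion:
    - [[-6.5,2,3,-0.01,0,0,20],[-6.5,2,3,0,0,-0.01,20],[0,0,0,0,0,0,20],[0,0,0,0,0,0,20]]

```text
clock: 13.35
tool_pos: [0.5168, -0.141, 0.2031]
eef_rot: [0.721, 0.693, 0.0, -0.0]
contact_force: [-0.1, 0.7, -4.1]
opening: 0.248
```

```bash
python3 plan.py 20 .517 -.139 .165 -2.2 5
```

```text
t 13.3 pos [ 0.5168 -0.141   0.2031] yaw -2.3 open 0.248 F [-0.1  0.7 -4.1] tilt [-0.     0.001]
[[[0.4, 0, 7.6, 0, 0, 0, 20], [0.4, 0, 7.6, 0, 0, 0, 20], [0.4, 0, 7.6, 0, 0, 0, 20], [0.4, 0.1, 7.6, 0, 0, 0, 20], [0.3, 0, 7.7, 0, 0, 0, 20]]]
```

Request:
carry_out:
  motion:
    - [[0.5,0,7.5,0,0,0,20],[0.5,0,7.5,0,0,0,20],[0.5,0,7.5,0,0,0,20],[0.5,0,7.5,0,0,0,20],[0,0,8,0,0,0,20],[0,0,0,0,0,0,20]]

```text
clock: 13.95
tool_pos: [0.5162, -0.1382, 0.1638]
eef_rot: [0.721, 0.693, -0.0, -0.001]
contact_force: [0.5, -0.3, -4.5]
opening: 0.251
```

```bash
python3 plan.py 20 .517 -.139 .122 -2.2 7
```

```text
t 13.9 pos [ 0.5162 -0.1382  0.1638] yaw -2.2 open 0.251 F [ 0.5 -0.3 -4.5] tilt [-0.002  0.001]
[[[-0.1, 0.1, 6, 0, 0, 0, 20], [-0.1, 0.1, 6, 0, 0, 0, 20], [-0.1, 0.2, 6, 0, 0, 0, 20], [-0.1, 0.1, 5.9, 0, 0, 0, 20], [-0.1, 0.2, 6, 0, 0, 0, 20], [-0.2, 0.1, 5.9, 0, 0, 0, 20], [-0.1, 0.2, 6, 0, 0, 0, 20]]]
```

Request:
carry_out:
  motion:
    - [[0,0,6,0,0,0,20],[0,0,6,0,0,0,20],[0,0,6,0,0,0,20],[0,0,6,0,0,0,20],[0,0,5,0,0,0,20],[0,0,0,0,0,0,20]]

```text
clock: 14.55
tool_pos: [0.5165, -0.1383, 0.1353]
eef_rot: [0.721, 0.693, -0.0, -0.001]
contact_force: [-0.7, -0.2, -3.9]
opening: 0.247
```

Request:
carry_out:
  motion:
    - [[0,0,6,0,0,0,20],[0,0,6,0,0,0,20],[0,0,3,0,0,0,20],[0,0,1,0,0,0,20],[0,0,0,0,0,0,20]]

```text
clock: 15.05
tool_pos: [0.5169, -0.1384, 0.1199]
eef_rot: [0.721, 0.693, 0.0, -0.0]
contact_force: [-0.4, -0.1, -4.3]
opening: 0.243
```

Request:
carry_out:
  motion:
    - [[0,0,2,0,0,0,20],[0,0,2,0,0,0,20],[0,0,1,0,0,0,20],[0,0,0,0,0,0,20]]

```text
clock: 15.45
tool_pos: [0.5168, -0.1385, 0.1153]
eef_rot: [0.721, 0.693, 0.0, -0.0]
contact_force: [-2.0, 0.4, -0.2]
opening: 0.255
```

Request:
carry_out:
  motion:
    - [[0,0,0,0,0,0,60],[0,0,0,0,0,0,100],[0,0,0,0,0,0,100],[0,0,0,0,0,0,100],[0,0,0,0,0,0,100],[0,0,0,0,0,0,100]]

```text
clock: 16.05
tool_pos: [0.5171, -0.1385, 0.1152]
eef_rot: [0.721, 0.693, 0.0, -0.0]
contact_force: [-0.6, -1.1, -0.4]
opening: 0.766
```

The drift is seated at the same height it was gripped at. I'll rise and go over the bolt at about (0.5146,-0.1985).

Request:
carry_out:
  motion:
    - [[0,0,-4,0,0,0,100],[0,0,-10,0,0,0,100],[0,0,-20,0,0,0,100],[0,0,-25,0,0,0,100],[0,0,-16,0,0,0,100],[-30,-1,0,0,0,0,100],[-30,-1,0,0,0,0,100],[0,0,0,0,0,0,100]]

```text
clock: 16.85
tool_pos: [0.5119, -0.2039, 0.1914]
eef_rot: [0.723, 0.691, -0.001, 0.002]
contact_force: [0.1, -0.2, 0.0]
opening: 0.999
```

```bash
python3 plan.py 100 .5146 -.1985 .107 -2.2 7;  python3 - <<'E'
from h import *
from plant import eyes,readout
a=eyes.snapshot("scene")
im=cv2.resize(a["pixels"][120:220,190:320,::-1],(780,600),interpolation=cv2.INTER_CUBIC);k=6
for q,c in((np.array([.5146,-.1985,.119]),(0,255,0)),(np.array([.515,-.1386,.131]),(255,0,255))):
    u=(proj(a,q)-[190,120]+.5)*k; cv2.circle(im,tuple(int(v) for v in u),3,c,-1)
cv2.imwrite("pics/bolt.png",im)
E
```

```text
t 16.9 pos [ 0.5119 -0.2039  0.1914] yaw -2.6 open 0.999 F [ 0.1 -0.2  0. ] tilt [ 0.001 -0.004]
[[[1, 0, 12, 0, 0, 0, 100], [1, 0, 12, 0, 0, 0, 100], [1, 0, 12, 0, 0, 0, 100], [1, 1, 12, 0, 0, 0, 100], [1, 0, 12, 0, 0, 0, 100], [0, 1, 12, 0, 0, 0, 100], [1, 0, 12, 0, 0, -0.01, 100]]]
```

View pics/bolt.png

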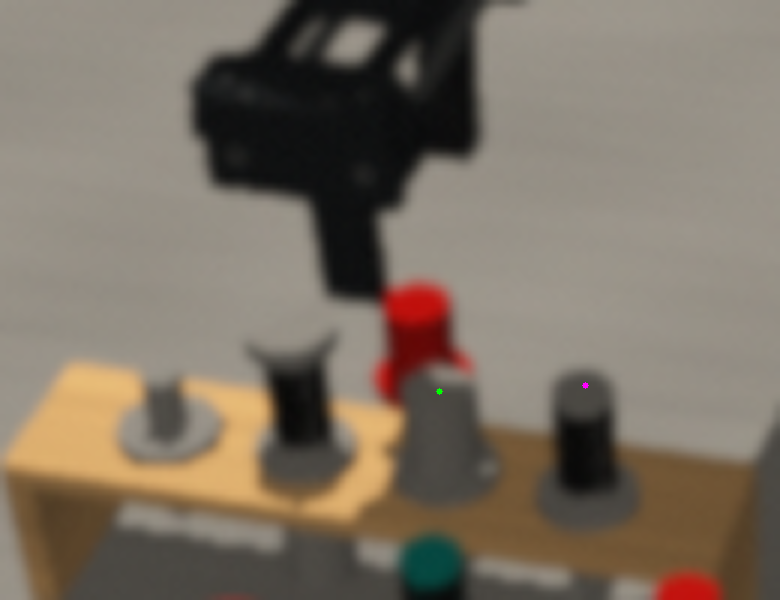

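The drift hangs upright in its own hole at (583,450), and the green bolt target lies on the knob top. I'll descend on the bolt.

Request:
carry_out:
  motion:
    - [[1,0,12,0,0,0,100],[1,1,12,0,0,0,100],[1,0,12,0,0,0,100],[0,1,12,0,0,0,100],[0,0,0,0,0,0,100],[0,0,0,0,0,0,100]]

```text
clock: 17.5
tool_pos: [0.5146, -0.1952, 0.1415]
eef_rot: [0.721, 0.693, -0.0, -0.001]
contact_force: [-0.0, -0.4, 0.0]
opening: 0.999
```

```bash
python3 plan.py 100 .5146 -.1985 .107 -2.2 4
```

```text
t 17.5 pos [ 0.5146 -0.1952  0.1415] yaw -2.2 open 0.999 F [-0.  -0.4  0. ] tilt [-0.001  0.001]
[[[-1, 0, 9, 0, 0, 0, 100], [-1, 0, 8, 0, 0, 0, 100], [-1, 0, 9, 0, 0, 0, 100], [0, 0, 8, 0, 0, 0, 100]]]
```

Request:
carry_out:
  motion:
    - [[-1,0,9,0,0,0,100],[-1,0,8,0,0,0,100],[-1,0,9,0,0,0,100],[0,0,8,0,0,0,100],[0,0,0,0,0,0,60],[0,0,0,0,0,0,25],[0,0,0,0,0,0,25],[0,0,0,0,0,0,25]]
  squeeze: 30

```text
clock: 18.3
tool_pos: [0.5149, -0.1984, 0.1084]
eef_rot: [0.721, 0.693, 0.0, 0.0]
contact_force: [-0.4, 0.5, -0.9]
opening: 0.663
```

Request:
carry_out:
  motion:
    - [[0,0,0,0,0,0,25],[0,0,0,0,0,0,25],[0,0,0,0,0,0,25],[0,0,0,0,0,0,25],[0,0,0,0,0,0,25]]
  squeeze: 50

```text
clock: 18.8
tool_pos: [0.5135, -0.1983, 0.108]
eef_rot: [0.721, 0.693, -0.0, -0.001]
contact_force: [-2.8, 0.8, 1.7]
opening: 0.311
```

The opening fits the 30 mm knob, with the same offset as the drift showed. The foot is 0.073 below the TCP. I'll lift high enough to pass over the drift.

Request:
carry_out:
  motion:
    - [[0,0,-5,0,0,0,25],[0,0,-12,0,0,0,25],[0,0,-20,0,0,0,25],[0,0,-25,0,0,0,25],[0,0,-25,0,0,0,25],[0,0,-25,0,0,0,25],[0,0,-18,0,0,0,25],[0,0,0,0,0,0,25]]
  squeeze: 60

```text
clock: 19.6
tool_pos: [0.5167, -0.1991, 0.2412]
eef_rot: [0.721, 0.693, 0.002, 0.003]
contact_force: [1.1, 0.6, -3.0]
opening: 0.309
```

```bash
python3 plan.py 25 .505 -.05 .24 -5 5 .520 .128 .225 -9.4 6
```

```text
t 19.6 pos [ 0.5167 -0.1991  0.2412] yaw -2.2 open 0.309 F [ 1.1  0.6 -3. ] tilt [ 0.007 -0.001]
[[[30, -3, 0, 0, 0, 0.01, 25], [30, -4, 0, 0, 0, 0.01, 25], [29, -4, 0, 0, 0, 0.01, 25], [30, -5, 0, 0, 0, 0.01, 25], [29, -4, 1, 0.01, 0, 0.01, 25], [30, 0, 2, 0, 0, 0.01, 25], [30, -1, 3, 0, 0, 0.01, 25], [30, -1, 2, 0, 0, 0.01, 25]]]
[[[30, -1, 3, 0, 0, 0.02, 25], [29, -2, 2, 0, 0, 0.01, 25], [30, -1, 3, 0, 0, 0.02, 25]]]
```

Request:
carry_out:
  motion:
    - [[20,-3,0,0,0,0.01,25],[30,-4,0,0,0,0.01,25],[32,-4,0,0,0,0.01,25],[32,-5,0,0,0,0.01,25],[32,-4,1,0,0,0.01,25],[30,0,2,0,0,0.01,25],[30,-1,3,0,0,0.01,25],[30,-1,2,0,0,0.01,25]]

```text
clock: 20.4
tool_pos: [0.5099, 0.0395, 0.2294]
eef_rot: [0.748, 0.664, -0.0, -0.001]
contact_force: [0.1, -0.7, -3.1]
opening: 0.309
```

Request:
carry_out:
  motion:
    - [[30,-1,3,0,0,0.02,25],[29,-2,2,0,0,0.01,25],[28,-1,3,0,0,0.02,25],[0,0,0,0,0,0,25],[0,0,0,0,0,0,25]]

```text
clock: 20.9
tool_pos: [0.5176, 0.1256, 0.2215]
eef_rot: [0.764, 0.646, -0.0, -0.0]
contact_force: [0.2, -0.2, -1.8]
opening: 0.306
```

```bash
python3 plan.py 25 .5200 .1283 .18 -9.4 6;  python3 - <<'E'
from h import *
from plant import eyes,readout
a=eyes.snapshot("scene"); p=readout.get_state()["tool_pos"]
im=cv2.resize(a["pixels"][130:240,340:485,::-1],(780,592),interpolation=cv2.INTER_CUBIC);k=780/145
for q,c in((p+[0,0,-.073],(255,0,255)),(np.array([.52,.1283,.09]),(0,255,0))):
    u=(proj(a,q)-[340,130]+.5)*k; print(u);cv2.circle(im,tuple(int(v) for v in u),3,c,-1)
cv2.imwrite("pics/over2.png",im)
E
```

```text
t 20.9 pos [0.5176 0.1256 0.2215] yaw -9.6 open 0.306 F [ 0.2 -0.2 -1.8] tilt [-0.001  0.   ]
[[[0.5, 0.3, 6.9, 0, 0, 0, 25], [0.5, 0.3, 6.9, 0, 0, 0, 25], [0.5, 0.3, 6.9, 0, 0, 0, 25], [0.5, 0.4, 6.9, 0, 0, 0, 25], [0.5, 0.3, 6.9, 0, 0, 0, 25], [0.6, 0.4, 6.9, 0, 0, 0, 25]]]
[339.58186906 336.24540081]
[332.71029666 449.33823792]
```

View pics/over2.png

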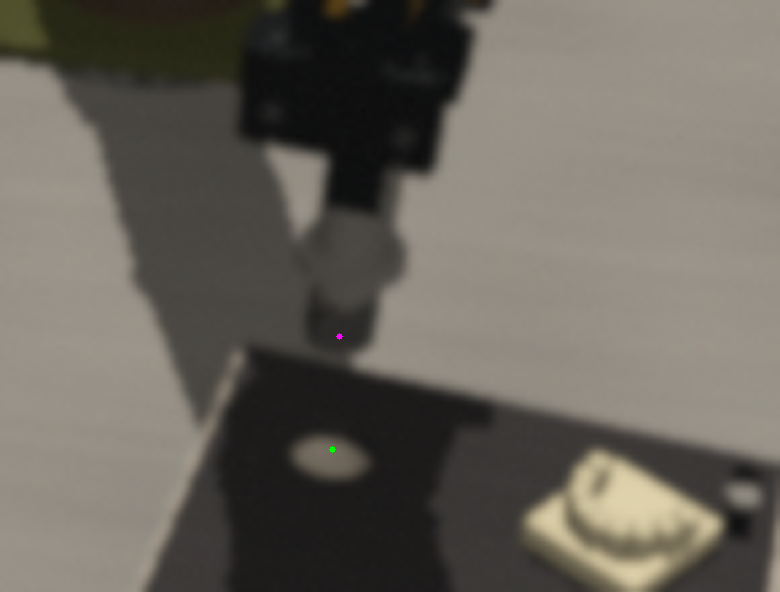

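The foot is at crop (340,336), right on prediction, and the hole ellipse is at (330,454). That suggests x of 0.521–0.523, while the force feel gave 0.519. I'll aim at (0.5205,0.128), which has ±4 mm clearance.

Request:
carry_out:
  motion:
    - [[1,0.5,9,0,0,0,25],[1,0.5,9,0,0,0,25],[0,1,9,0,0,0,25],[0,0.5,9,0,0,0,25],[0,0,9,0,0,0,25],[0,0,4,0,0,0,25],[0,0,0,0,0,0,25],[0,0,0,0,0,0,25]]

```text
clock: 21.75
tool_pos: [0.5212, 0.1266, 0.1734]
eef_rot: [0.764, 0.645, 0.0, -0.0]
contact_force: [0.9, -1.2, -2.6]
opening: 0.306
```

```bash
python3 plan.py 25 .5205 .1280 .163 -9.4 3
```

```text
t 21.8 pos [0.5212 0.1266 0.1734] yaw -9.7 open 0.306 F [ 0.9 -1.2 -2.6] tilt [0.    0.001]
[[[0.4, -0.3, 3.5, 0, 0, 0, 25], [0.5, -0.3, 3.4, 0, 0, 0, 25], [0.4, -0.3, 3.5, 0, 0, 0, 25]]]
```

Request:
carry_out:
  motion:
    - [[0.5,-0.3,3.5,0,0,0,25],[0.5,-0.3,3.5,0,0,0,25],[0,0,3.5,0,0,0,25],[0,0,3,0,0,0,25],[0,0,0,0,0,0,25]]

```text
clock: 22.25
tool_pos: [0.5203, 0.1276, 0.1593]
eef_rot: [0.764, 0.645, -0.0, -0.0]
contact_force: [0.2, 0.2, -3.2]
opening: 0.307
```

```bash
python3 plan.py
```

```text
t 22.2 pos [0.5203 0.1276 0.1593] yaw -9.7 open 0.307 F [ 0.2  0.2 -3.2] tilt [-0.001  0.   ]
```

The foot is in the plate hole with no contact force. Continuing into the housing.

Request:
carry_out:
  motion:
    - [[0,0,3,0,0,0,25],[0,0,3,0,0,0,25],[0,0,3,0,0,0,25],[0,0,3,0,0,0,25],[0,0,0,0,0,0,25]]

```text
clock: 22.75
tool_pos: [0.5203, 0.1276, 0.1473]
eef_rot: [0.764, 0.645, -0.0, -0.0]
contact_force: [-0.1, -0.4, -3.3]
opening: 0.307
```

```bash
python3 plan.py
```

```text
t 22.8 pos [0.5203 0.1276 0.1473] yaw -9.7 open 0.307 F [-0.1 -0.4 -3.3] tilt [-0.001  0.001]
```

Request:
carry_out:
  motion:
    - [[0,0,4,0,0,0,25],[0,0,4,0,0,0,25],[0,0,4,0,0,0,25],[0,0,4,0,0,0,25],[0,0,4,0,0,0,25],[0,0,2,0,0,0,25],[0,0,0,0,0,0,25]]

```text
clock: 23.45
tool_pos: [0.5204, 0.1276, 0.1254]
eef_rot: [0.764, 0.645, -0.0, -0.0]
contact_force: [-0.4, 0.1, -3.0]
opening: 0.305
```

Request:
carry_out:
  motion:
    - [[0,0,1.5,0,0,0,25],[0,0,1.5,0,0,0,25],[0,0,0,0,0,0,25]]

```text
clock: 23.75
tool_pos: [0.5209, 0.1277, 0.1231]
eef_rot: [0.764, 0.645, 0.001, -0.0]
contact_force: [0.3, -0.9, -0.4]
opening: 0.306
```

The load has come off at TCP 0.123, so the flange is on the plate. I'll release and rise.

Request:
carry_out:
  motion:
    - [[0,0,0.5,0,0,0,25],[0,0,0,0,0,0,45],[0,0,0,0,0,0,70],[0,0,0,0,0,0,90],[0,0,0,0,0,0,90],[0,0,0,0,0,0,90],[0,0,0,0,0,0,90]]

```text
clock: 24.45
tool_pos: [0.5206, 0.1277, 0.1223]
eef_rot: [0.764, 0.645, 0.0, -0.0]
contact_force: [-1.0, -0.0, 0.7]
opening: 0.829
```

Request:
carry_out:
  motion:
    - [[0,0,-5,0,0,0,90],[0,0,-15,0,0,0,90],[0,0,-25,0,0,0,90],[0,0,-30,0,0,0,90],[0,0,-30,0,0,0,90],[0,-20,-20,0,0,0,90],[0,-40,0,0,0,0,90],[0,-30,0,0,0,0,90]]

```text
clock: 25.25
tool_pos: [0.4303, 0.1429, 0.2482]
eef_rot: [0.764, 0.645, 0.001, -0.0]
contact_force: [0.4, 0.2, -0.5]
opening: 0.901
```

```bash
python3 plan.py;  python3 - <<'E'
from h import *
from plant import eyes,readout
a=eyes.snapshot("scene")
b=cv2.resize(a["pixels"][160:260,180:300,::-1],(390,325),interpolation=cv2.INTER_CUBIC)
c=cv2.resize(a["pixels"][160:260,360:480,::-1],(390,325),interpolation=cv2.INTER_CUBIC)
for im,q,o in((c,(.52,.128,.134),(360,160)),(c,(.52,.128,.09),(360,160)),(b,(.515,-.1375,.131),(180,160))):
    u=(proj(a,q)-o+.5)*3.25; cv2.circle(im,tuple(int(v) for v in u),2,(0,255,0),-1)
cv2.imwrite("pics/end.png",np.hstack([b,c]))
E
```

```text
t 25.2 pos [0.4303 0.1429 0.2482] yaw -9.7 open 0.901 F [ 0.4  0.2 -0.5] tilt [0.001 0.002]
```

View pics/end.png

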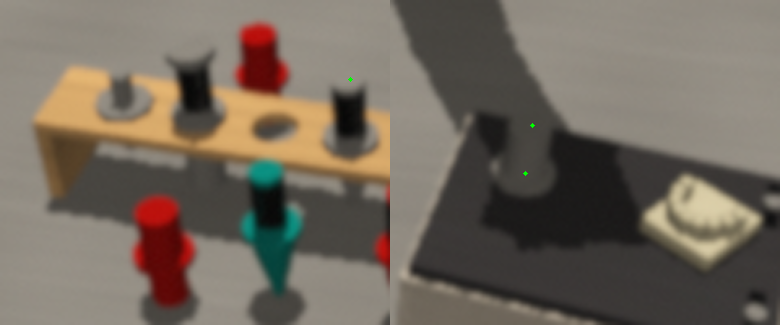

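The bolt stands upright with its flange on the plate, at right crop (527,175), on the predicted axis. The drift hangs upright in its own hole at left crop (348,115). The gripper is clear, so I'm handing in.

```bash
python3 -c "
from plant import ticket; print(ticket.finish_job())"
```

```text
the job is handed in; nothing more can be done
None
```

I handed the job in at about 25 s of robot time, and both steps and the final placing look right. The hand-in gave no verdict.

**What I did:**
- **Drift:** I pushed it down through both holes to its collar and nudged it sideways to bring the plate into line.
- **Rack:** I put it back in its own hole, where it seated at the same tool height it was gripped at.
- **Bolt:** I lowered it through both holes until its weight came off at flange height, then let go and backed away.

**Last checks:** the final picture shows the bolt upright with its flange on the plate. The drift hangs upright in its own hole, and the gripper touches nothing. Contact forces stayed below about 6 N throughout.

**What disagreed:**
- The two cameras differed by about 5 mm in x on the plate hole. The force feel put the housing hole at x ≈ 0.519 m and the picture suggested 0.521–0.523 m, so I placed the bolt at 0.5205 m.
- The fingertips showed about 20 mm higher in the picture than `r.tip_reach` implies; both grips held anyway.
- I viewed 13 pictures, three past the budget of 10.

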